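# Take the pressure of the mini keg

## Robot

A 6-joint arm with a two-finger parallel gripper is mounted at the origin on a cart in front of the work surface, level with it; the furniture and walls round the work are solid. World frame = base frame: x ahead of the robot, y to its left, z up, the work surface at z = 0. Lengths are in m, angles in rad, forces in N, time in s.
With the tool pointing down it reaches from about 0.35 to 0.775 m from the base axis. Payload 7.3 kg.
Tool frame: the origin (TCP) lies at the very end of the fingers, on their centre line; the grasp point (between the pads) lies 19 mm behind it; z points along the fingers, y is the line along which they close (so a half turn about z gives the same grasp; the last joint's range is limited). The gripper opens to 92 mm and grips with 3 to 60 N. Pads are 19 mm wide; open, the fingers measure 130 mm over their backs; the gripper's body (75 mm by 190 mm) begins 47 mm behind the grasp point.
Start: joints at [-0.146, 0.342, 1.524, -0, 1.275, -0.146], TCP at [0.525, 0, 0.227] pointing down, gripper open.
Joint ranges: [-2.53, 2.53], [-0.77, 2.02], [0.04, 2.7], [-1, 4.14], [0.28, 2.66], [-3.11, 3.11]. Speed limits (rad/s): [2.57, 2.57, 3.14, 3.14, 3.14, 3.14].

## Interface

Orientations are given as [roll, pitch, yaw] about the fixed x, y, z axes, in that order (R = Rz(yaw) Ry(pitch) Rx(roll)).
In Python, from cell import robot, read_camera, get_calibration gives the robot as it stands. The module is installed in compiled form; this text tells all that it offers.
- The arm moves only by the tool send_rows, never from a script. Its argument "plan" is a list of rows, each a list of 2 entries, a list of its own where there are three numbers: the shift along the tool's x, y, z as a fraction of full scale, then the turn, a rotation vector about the tool's x, y, z as a fraction of full scale. A call has exactly 10 rows; each row shifts and turns the commanded pose from where the row before left it, along the tool's axes as they then stand; what a row does not reach is not made up. Full scale, the value 1, is 0.025 m for a shift and 90 degrees for a turn. A row lasts 1/8 s, in which the tool goes at most 62.5 mm and 10.7 degrees, less where a joint would pass 70% of its speed; a pose out of reach is approached as far as the arm can. A call with a number of a shift or a turn outside -1 to 1 is refused whole. A call with a gripper value outside its range is refused whole. "gripper" is the opening, from -1 (shut) to 1 (fully open), so that 0 is half open, set as the call begins (left out, the last holds). The fingers move at their own pace and stop on an object; "force" is the grip in N (left out, the last holds). Time passes only in rows, so rows that do not move let the fingers close, or fill a call up. It gives the time, the measured TCP pose, the force, the opening and the grip force at its end, in the units of the state.
- robot.observe(): the state, without advancing time (a new reading comes with each control period).
- read_camera(name): name is "scene" or "side" or "wrist"; returns (picture, depth): 384x512x3 uint8, blue, green, red; 384x512 float32, m along the optical axis (not along the pixel's ray), 0 where there is no reading.
- get_calibration(name): a dict with "intrinsics" (3x3 intrinsics, pixels), "rvec" (rotation vector, rad) and "tvec" (3), from world to camera coordinates, as OpenCV has them. Camera axes: x right, y down, z forward; pixel columns grow to the right and rows downward; lengths in m; the calibration is good to about 2 mm. A picture is of the moment at which its call begins: read the wrist's pose just before it. get_calibration takes no time and is no camera call; for the wrist camera it gives the pose at the moment of the call.
- robot.hand_in(): hands the job in; it is judged then, once.
The state is a dict: "time": time; "qpos": joint angles; "qvel": joint speeds; "joint_efforts": joint torques, N m; "tool_pos": TCP position; "tool_rot": TCP orientation; "contact_force": force on the tool from outside, world axes, zero at the start; "torque": the same for the moment, N m; "opening": finger opening in m; "grip_force": force on a finger pad.
Only numpy, scipy, OpenCV 4.12 (cv2) and the standard library are available. Lean on these libraries where they do the work, as an engineer would, in place of code of your own. Each camera call takes 0.05 s, during which the arm holds its last target. There are 200 camera calls.

## Task

Lift the T-shaped pressure gauge out of its wooden stand and press its open lower end squarely down over the valve stem on top of the steel mini keg until it squeezes the rubber ring round the stem, and keep it pressed there for a full second so that the keg's pressure pushes the measuring rod out of the gauge; press firmly but never harder than 25 N. Then set the gauge gently back upright in the well of its stand, with the rod still standing out so that it can be read, and leave the other things on the worktop where they are.

Things in the scene. Friction and masses are not known exactly. Their poses are not given: they have to be found in the camera images.
- gauge_grip (a point): The loose T-shaped pressure gauge, 160 to 250 g: centre of its brass head block (34 mm along x, 22 mm wide along y, 28 mm high); grip it here across the 22 mm. x runs along the level barrel (18 mm thick, reaching 56 mm to either side); the measuring rod comes out of its +x end. z up. Under the block hangs the round chuck, 23 mm thick, flared to 26 mm at its mouth; an open tube 17 mm inside, 20 mm at the mouth.
- gauge_mouth (a point): Centre of the open lower end (mouth) of the gauge's chuck, 54 mm straight below gauge_grip; same axes. 16 mm up inside the tube is a sprung plate (1.5 N per mm) which drives the rod out 6 mm per mm.
- gauge_rod (a joint): How far the white, black-ringed measuring rod (7.6 mm thick) has come out, m; 0 = fully in, as at the start. Only the pressing pushes it out, and then it stays out by friction. Readings: 9 to 36 mm.
- keg_valve (a point): Mean place of the rubber ring's top face, on the axis of the valve stem on the steel mini keg, 155 mm above the worktop. The stem is screwed in more or less deep, so the ring (32 mm wide) really lies up to 9 mm higher or lower; that is not measured, find it by feel. The stem (14 mm thick, chamfered) stands 14 mm above the ring, its 6 mm pin 9 mm above that.
- valve_pin (a joint): How far the valve's pin is pressed in, m; 0 = up (closed). The pin meets the gauge's plate when the mouth is 7 mm above the ring. The push then grows to the keg's pressure force (unknown, 4 to 10 N) and stays about there while the pin goes in.
- keg: The mini keg, fixed: steel, 113 mm diameter, 127 mm high without the valve; origin at the centre of its underside.
- gauge: The gauge with all its parts; origin at the centre of the chuck's mouth, as gauge_mouth.
- stand: The wooden stand; origin at the centre of its underside.
- stand_well (a point): Centre of the floor of the round well (29 mm diameter, 24 mm deep) in the gauge's wooden stand, 10 mm above the worktop. The stand is a fixed block 84 x 74 mm (x, y) and 34 mm high. The gauge stands in it with its mouth on the well's floor.
- matchbox: A red matchbox, 37 x 56 x 16 mm, loose; origin under its centre. Bystander.
- stopper: A cork bottle stopper, 36 mm wide, 47 mm high, loose. Bystander.
- salt_jar: A low round jar with white lid, 65 mm wide, 59 mm high, loose. Bystander.
- small_tin: A round jar with gold-coloured lid, 59 mm wide, 87 mm high, loose. Bystander.
- valve_seal (a joint): How far the rubber ring is squeezed down, m; 0 = free, 0.0045 = hard stop. 2 N per mm, on top of the pin's force, so a total push of 12 to 14 N squeezes it well in every case.
Mind the look-alikes: they are no part of the job. There is more than one size of the keg; the job needs the larger.

How it is judged:
On the way, in this order (a step that is already met when the one before it is completed fails the run):
1. the gauge is lifted clear of its stand (distance between gauge_mouth and stand_well above 0.06 m), for 0.1 s.
2. the gauge sits square on the valve (within 5 mm and 0.15 rad) and is kept pressed for 0.8 s: the rubber ring squeezed by over 0.6 mm, the pin in by over 1 mm and the rod out by over 7 mm (horizontal distance between gauge_mouth and keg_valve below 0.005 m and angle between gauge_mouth's own z axis and vertical below 0.15 rad and value of joint valve_seal above 0.0006 m and value of joint valve_pin above 0.001 m and value of joint gauge_rod above 0.007 m), for 0.8 s.
At the end, for the whole second after the job is handed in: The gauge stands released, still and upright (within 0.2 rad) in the well of its stand, its mouth within 4 mm of the well's floor and 6 mm of its centre, the rod still out by more than 7 mm; the valve is closed again (horizontal distance between gauge_mouth and stand_well below 0.006 m and z of gauge_mouth in the frame of stand_well below 0.004 m and angle between gauge_mouth's own z axis and vertical below 0.2 rad and value of joint gauge_rod above 0.007 m and value of joint valve_pin below 0.001 m and linear speed of gauge below 0.02 m/s); the robot touches nothing.
It fails at once if the gauge pushes on the keg or its valve with more than 25 N (contact force between gauge and keg above 25 N).
It fails at once if a bystander is moved by more than 3 cm (distance of any of matchbox, stopper, salt_jar, small_tin from where it was at the start of the episode above 0.03 m).
It fails at once if the gauge is set down hard in its stand (over 60 N) (contact force between gauge and stand above 60 N).
It also fails if it takes over 67 s, if anything falls off the work surface, if the arm or the gripper's body presses on something with over 40 N, if the wrist force passes 120 N, or if a joint passes its speed limit or range.

## Working session

There is one attempt and no reset: what is moved stays moved. The work goes in short steps, Python scripts to look and compute and a tool call to move; the robot and the scene stay as the last step left them, time stands still between calls to the robot, and variables do not carry over. Pictures are saved under pics/ and viewed, at most 10 in all, crops included, and the job is handed in when it is done.

Besides the shell and the picture viewer there is one more tool, called after ">>>" as a command line: name --argument value ..., lists and objects as JSON in quotes. send_rows: Moves the arm, as the interface text tells. Shift numbers are shares of 0.025 m and turn numbers shares of 90 degrees, none past 1 either way. Its arguments: {"type":"object","properties":{"plan":{"type":"array"},"gripper":{"type":"number"},"force":{"type":"number"}},"required":["plan"]}

```bash
mkdir -p pics; cat > h.py <<'E'
import numpy as np, cv2
from cell import robot, read_camera, get_calibration
def cal(n):
    c=get_calibration(n); K=np.array(c["intrinsics"],float); R=cv2.Rodrigues(np.array(c["rvec"],float))[0]; t=np.array(c["tvec"],float).ravel()
    return K,R,t
def ray(c,u,v):
    K,R,t=c; d=R.T@np.linalg.solve(K,[u,v,1.]); return -R.T@t,d
def onz(c,u,v,z):
    o,d=ray(c,u,v); return o+d*(z-o[2])/d[2]
def cloud(c,dep):
    K,R,t=c; v,u=np.indices(dep.shape); p=np.stack([(u-K[0,2])/K[0,0]*dep,(v-K[1,2])/K[1,1]*dep,dep],-1)
    return (p-t)@R
def proj(c,p):
    K,R,t=c; q=K@(R@np.asarray(p,float)+t); return q[:2]/q[2]
E
python3 - <<'E'
from h import *
ims=[]
for n in("scene","side"):
    c=cal(n);im,d=read_camera(n);np.savez(f"{n}.npz",im=im,d=d);ims.append(im)
    print(n,-c[1].T@c[2])
cv2.imwrite("pics/a.png",cv2.resize(np.vstack(ims),None,fx=.78,fy=.78)) 
cv2.imwrite("pics/scene.png",ims[0]);cv2.imwrite("pics/side.png",ims[1])
print(robot.observe())
E
```

```text
scene [ 0.03827666 -0.88581227  1.25829443]
side [-0.23380435 -0.47765342  1.11001703]
{'time': 0.1, 'qpos': array([-1.45988002e-01,  3.42679802e-01,  1.52490759e+00,  1.42862242e-05,
        1.27538249e+00, -1.45967925e-01]), 'qvel': array([ 0.00148577, -0.00138601, -0.00079796,  0.00095723,  0.00183823,
        0.00017608]), 'joint_efforts': array([ 1.49919495e-03, -4.32001984e+01, -2.44694173e+01,  7.19219679e-02,
        5.25739230e-02, -9.79429342e-05]), 'tool_pos': array([5.24649285e-01, 8.45183523e-05, 2.26105417e-01]), 'tool_rot': array([-3.14023205e+00, -2.13835163e-04,  1.57077193e+00]), 'contact_force': array([-0.08467087, -0.58475983,  0.06971461]), 'torque': array([ 0.00748236,  0.07302596, -0.01040438]), 'grip_force': 0.0, 'opening': 0.0918710551310084}
```

View pics/scene.png

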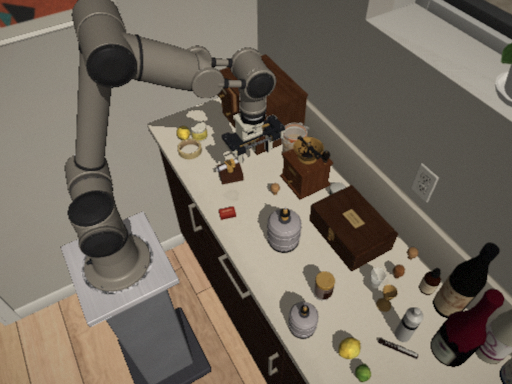

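View pics/side.png

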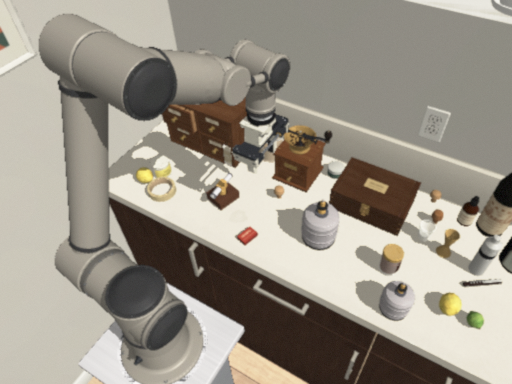

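Candidates: the larger keg is at scene (285,230) / side (320,225), and a smaller look-alike is at scene (303,320) / side (397,300). The gauge and stand are at scene (230,170) / side (222,190), with the coffee mill at scene (306,165) and other brass items nearby. The matchbox is at scene (228,212). I'll take close crops and depth measurements next.

```bash
python3 - <<'E'
from h import *
out=[]
for n,(kb,gb) in {"scene":((285,230),(230,170)),"side":((320,225),(222,190))}.items():
    f=np.load(n+".npz");im,d=f["im"],f["d"];c=cal(n);P=cloud(c,d)
    for (u,v) in (kb,gb):
        out.append(cv2.resize(im[v-32:v+32,u-32:u+32],(400,300) if 0 else (300,300),interpolation=cv2.INTER_CUBIC))
    for nm,(u,v),w in(("keg",kb,28),("gauge",gb,24)):
        q=P[v-w-4:v+w,u-w:u+w].reshape(-1,3);q=q[(q[:,2]>.005)&(q[:,2]<.25)]
        if nm=="keg":
            for lo,hi in((.03,.1),(.13,.15),(.15,.2)):
                s=q[(q[:,2]>lo)&(q[:,2]<hi)];print(n,nm,lo,len(s),s.min(0).round(3),s.max(0).round(3),np.median(s,0).round(3))
        else:
            for lo,hi in((.005,.03),(.03,.037),(.04,.06),(.06,.1)):
                s=q[(q[:,2]>lo)&(q[:,2]<hi)]
                if len(s):print(n,nm,lo,len(s),np.percentile(s,3,0).round(3),np.percentile(s,97,0).round(3),np.median(s,0).round(3))
cv2.imwrite("pics/crops.png",np.vstack([np.hstack(out[:2]),np.hstack(out[2:])]))
E
```

```text
scene keg 0.03 423 [ 0.462 -0.259  0.031] [ 0.649 -0.176  0.1  ] [ 0.494 -0.242  0.067]
scene keg 0.13 32 [ 0.502 -0.222  0.13 ] [ 0.527 -0.192  0.146] [ 0.512 -0.211  0.133]
scene keg 0.15 81 [ 0.502 -0.22   0.153] [ 0.535 -0.187  0.185] [ 0.517 -0.206  0.16 ]
scene gauge 0.005 511 [0.413 0.065 0.005] [0.638 0.323 0.028] [0.499 0.156 0.007]
scene gauge 0.03 132 [0.46  0.109 0.031] [0.64  0.212 0.037] [0.501 0.138 0.035]
scene gauge 0.04 49 [0.468 0.11  0.04 ] [0.642 0.225 0.057] [0.505 0.141 0.043]
scene gauge 0.06 145 [0.448 0.137 0.063] [0.532 0.161 0.083] [0.493 0.144 0.074]
side keg 0.03 720 [ 0.459 -0.262  0.03 ] [ 0.653 -0.155  0.1  ] [ 0.483 -0.221  0.065]
side keg 0.13 19 [ 0.502 -0.216  0.13 ] [ 0.518 -0.193  0.149] [ 0.508 -0.21   0.133]
side keg 0.15 96 [ 0.499 -0.221  0.151] [ 0.533 -0.19   0.182] [ 0.514 -0.208  0.156]
side gauge 0.005 244 [0.453 0.101 0.006] [0.652 0.217 0.03 ] [0.49  0.131 0.019]
side gauge 0.03 229 [0.457 0.105 0.03 ] [0.538 0.182 0.036] [0.493 0.131 0.033]
side gauge 0.04 31 [0.447 0.133 0.042] [0.528 0.144 0.06 ] [0.497 0.136 0.055]
side gauge 0.06 185 [0.447 0.134 0.062] [0.553 0.154 0.08 ] [0.495 0.142 0.072]
```

View pics/crops.png

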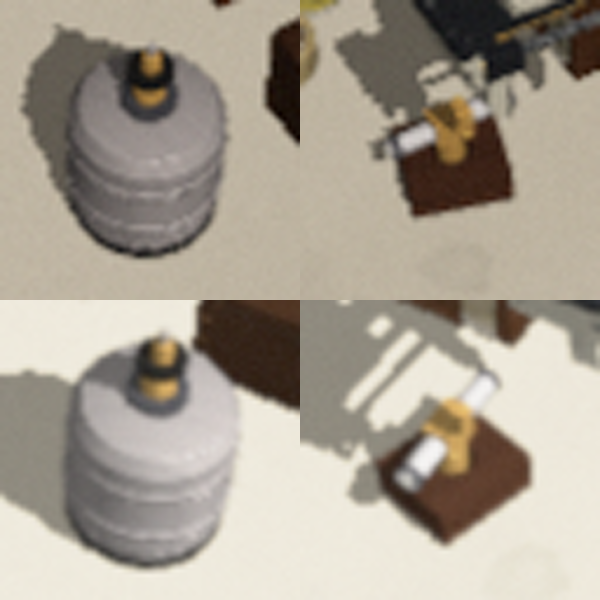

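The top-left and bottom-left crops show the larger keg with its black-ringed brass valve. The right crops show the T-gauge, with a white barrel and brass head, in its brown stand. Measured positions: valve about (0.516,-0.206), gauge about (0.498,0.143). Next I'll get the barrel's yaw.

```bash
python3 - <<'E'
from h import *
for n in("scene","side"):
    f=np.load(n+".npz");P=cloud(cal(n),f["d"])
    q=P.reshape(-1,3);m=(q[:,2]>.064)&(q[:,2]<.09)&(np.hypot(q[:,0]-.497,q[:,1]-.143)<.068);s=q[m]
    l=cv2.fitLine(s[:,:2].astype(np.float32),cv2.DIST_HUBER,0,.01,.01).ravel();t=(s[:,:2]-l[2:])@l[:2]
    print(n,len(s),np.degrees(np.arctan2(l[1],l[0])),l[2:]+l[:2]*(t.min()+t.max())/2,t.max()-t.min())
    print(n,'stem top',q[(np.hypot(q[:,0]-.517,q[:,1]+.206)<.03)&(q[:,2]>.14)].max(0))
    s=q[(np.hypot(q[:,0]-.517,q[:,1]+.206)<.02)&(q[:,2]>.166)&(q[:,2]<.2)];print(len(s),s.mean(0))
E
```

```text
scene 136 2.8248892 [0.50259559 0.14493065] 0.1150780318744199
scene stem top [ 0.53480423 -0.18654554  0.18514889]
19 [ 0.51763394 -0.20371337  0.17378077]
side 170 1.9251666 [0.4995435  0.14295716] 0.11675651538380169
side stem top [ 0.53285506 -0.18971346  0.18205487]
17 [ 0.5153197  -0.20640399  0.17207926]
```

>>> send_rows --plan '[[[0.9, -0.15, 0], [0, 0, 0]], [[0.9, -0.15, 0], [0, 0, 0]], [[0.9, -0.15, 0], [0, 0, 0]], [[0.9, -0.15, 0], [0, 0, 0]], [[0.9, -0.15, 0], [0, 0, 0]], [[0.9, -0.15, 0], [0, 0, 0]], [[0.3, -0.1, 0], [0, 0, 0]], [[0, 0, 0], [0, 0, 0]], [[0, 0, 0], [0, 0, 0]], [[0, 0, 0], [0, 0, 0]]]'

```text
time: 1.35
tool_pos: [0.5002, 0.1418, 0.2267]
tool_rot: [3.142, 0.0, 1.57]
contact_force: [0.4, 0.1, -0.0]
opening: 0.0917
grip_force: 0.0
```

>>> send_rows --plan '[[[0, 0, 0], [0, 0, 0.108]], [[0, 0, 0], [0, 0, 0.108]], [[0, 0, 0], [0, 0, 0.108]], [[0, 0, 0], [0, 0, 0.108]], [[0, 0, 0], [0, 0, 0.108]], [[0, 0, 0], [0, 0, 0.108]], [[0, 0, 0], [0, 0, 0.108]], [[0, 0, 0], [0, 0, 0.108]], [[0, 0, 0], [0, 0, 0.108]], [[0, 0, 0], [0, 0, 0]]]'

```text
time: 2.6
tool_pos: [0.5001, 0.1421, 0.2267]
tool_rot: [3.142, -0.0, 0.045]
contact_force: [-0.6, 0.3, 0.3]
opening: 0.0917
grip_force: 0.0
```

```bash
python3 - <<'E'
from h import *
o=robot.observe();print(o["tool_pos"],o["tool_rot"],o["qpos"])
c=cal("wrist");im,d=read_camera("wrist");np.savez("w1.npz",im=im,d=d,K=c[0],R=c[1],t=c[2])
print(-c[1].T@c[2],proj(c,[.5,.143,.078]))
cv2.imwrite("pics/w1.png",im)
E
```

```text
[0.50013662 0.14207527 0.22673286] [ 3.14151308e+00 -8.45348372e-05  4.48346864e-02] [ 1.29356675e-01  3.32700189e-01  1.53788263e+00 -9.04660209e-05
  1.27093232e+00  1.65534504e+00]
[0.58086647 0.14524698 0.38578366] [256.33265174 176.10984258]
```

View pics/w1.png

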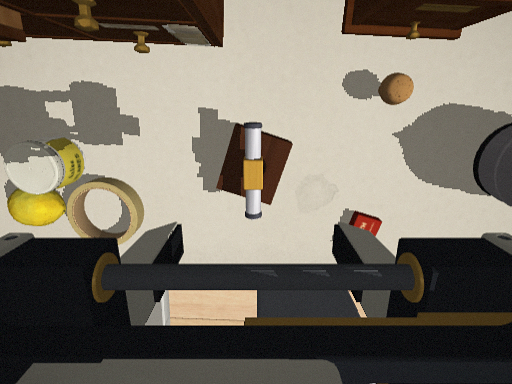

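The wrist view shows the gauge's brass head at (253,174) and its barrel from (253,123) to (253,217). The matchbox is at (365,222), clear of the gauge.

```bash
python3 - <<'E'
from h import *
f=np.load("w1.npz");im=f["im"];c=(f["K"],f["R"],f["t"]);P=cloud(c,f["d"])
hsv=cv2.cvtColor(im,cv2.COLOR_BGR2HSV);m=cv2.inRange(hsv,(10,120,120),(35,255,255));m[:150]=0;m[200:]=0;m[:,:235]=0;m[:,275:]=0
n,l,s,ce=cv2.connectedComponentsWithStats(m);i=1+s[1:,4].argmax();x,y,w,h=s[i,:4];print(s[i],ce[i])
print("head",onz(c,*ce[i],.078),"size",onz(c,x,y,.078)-onz(c,x+w,y+h,.078))
q=P[105:235,230:280].reshape(-1,3);q=q[(q[:,2]>.06)&(q[:,2]<.085)]
L=cv2.fitLine(q[:,:2].astype(np.float32),cv2.DIST_HUBER,0,.01,.01).ravel();t=(q[:,:2]-L[2:])@L[:2]
print(len(q),np.degrees(np.arctan2(L[1],L[0])),L[2:]+L[:2]*(t.min()+t.max())/2,t.max()-t.min(),np.percentile(q[:,2],95),P[174,253])
E
```

```text
[244 159  19  31 560] [252.96964286 174.1875    ]
head [0.50203292 0.14681681 0.078     ] size [0.0344754  0.02246275 0.        ]
1653 2.6696641 [0.50053979 0.14710382] 0.11468927398706641 0.08047191612673771 [0.50276187 0.14678159 0.08001049]
```

>>> send_rows --plan '[[[0.05, -0.16, 0.9], [0, 0, 0]], [[0, 0, 0.9], [0, 0, 0]], [[0, 0, 0.9], [0, 0, 0]], [[0, 0, 0.9], [0, 0, 0]], [[0, 0, 0.9], [0, 0, 0]], [[0, 0, 0.9], [0, 0, 0]], [[0, 0, 0.8], [0, 0, 0]], [[0, 0, 0.6], [0, 0, 0]], [[0, 0, 0.4], [0, 0, 0]], [[0, 0, 0], [0, 0, 0]]]' --gripper 0

```text
time: 3.9
tool_pos: [0.5009, 0.1465, 0.0463]
tool_rot: [3.141, 0.001, 0.045]
contact_force: [0.5, 0.4, -0.5]
opening: 0.0461
grip_force: 0.0
```

```bash
python3 - <<'E'
from h import *
o=robot.observe();print(o["tool_pos"],o["contact_force"],o["opening"])
im,d=read_camera("wrist")
c=cal("wrist")
cv2.imwrite("pics/w2.png",im)
E
```

```text
[0.50090168 0.14650691 0.04630535] [ 0.46910364  0.40060482 -0.54757589] 0.046083463377874306
```

View pics/w2.png

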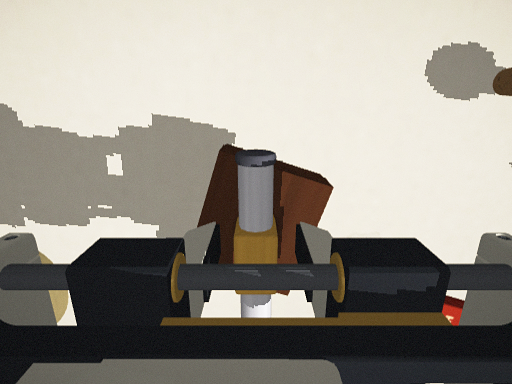

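The wrist view shows the brass head at (256,255), centred between the fingers (218 and 300). I'll close the gripper now.

>>> send_rows --plan '[[[0, 0, 0], [0, 0, 0]], [[0, 0, 0], [0, 0, 0]], [[0, 0, 0], [0, 0, 0]], [[0, 0, 0], [0, 0, 0]], [[0, 0, 0], [0, 0, 0]], [[0, 0, 0], [0, 0, 0]], [[0, 0, 0], [0, 0, 0]], [[0, 0, 0], [0, 0, 0]], [[0, 0, 0], [0, 0, 0]], [[0, 0, 0], [0, 0, 0]]]' --gripper -1 --force 45

```text
time: 5.2
tool_pos: [0.5013, 0.1466, 0.047]
tool_rot: [-3.142, -0.001, 0.044]
contact_force: [-0.4, -0.8, 4.6]
opening: 0.0216
grip_force: 45.0
```

>>> send_rows --plan '[[[0, 0, -0.4], [0, 0, 0]], [[0, 0, -0.8], [0, 0, 0]], [[0, 0, -0.9], [0, 0, 0]], [[0, 0, -0.9], [0, 0, 0]], [[0, 0, -0.9], [0, 0, 0]], [[0, 0, -0.9], [0, 0, 0]], [[0, 0, -0.9], [0, 0, 0]], [[0, 0, -0.9], [0, 0, 0]], [[0, 0, -0.9], [0, 0, 0]], [[0, 0, -0.9], [0, 0, 0]]]'

```text
time: 6.45
tool_pos: [0.5005, 0.1465, 0.2573]
tool_rot: [3.141, 0.001, 0.044]
contact_force: [0.5, 0.6, -1.8]
opening: 0.0217
grip_force: 45.0
```

```bash
python3 - <<'E'
from h import *
o=robot.observe();print(o["tool_pos"],o["tool_rot"],o["contact_force"],o["opening"],o["qpos"])
E
```

```text
[0.50049493 0.14651177 0.25731147] [3.14149966e+00 1.23155080e-03 4.39713057e-02] [ 0.51365701  0.62181442 -1.84458265] 0.021702668892704762 [1.37733245e-01 3.13770337e-01 1.47917552e+00 2.32855584e-05
 1.34988164e+00 1.66455309e+00]
```

>>> send_rows --plan '[[[-0.2, 0.9, 0], [0, 0, 0]], [[-0.2, 0.9, 0], [0, 0, 0]], [[-0.2, 0.9, 0], [0, 0, 0]], [[-0.2, 0.9, 0], [0, 0, 0]], [[-0.2, 0.9, 0], [0, 0, 0]], [[-0.2, 0.9, 0], [0, 0, 0]], [[-0.2, 0.9, 0], [0, 0, 0]], [[-0.2, 0.9, 0], [0, 0, 0]], [[-0.2, 0.9, 0], [0, 0, 0]], [[0, 0, 0], [0, 0, 0]]]'

```text
time: 7.7
tool_pos: [0.4644, -0.0586, 0.2566]
tool_rot: [-3.141, 0.001, 0.042]
contact_force: [-0.6, -0.1, -2.0]
opening: 0.0215
grip_force: 45.0
```

```bash
python3 - <<'E'
from h import *
o=robot.observe();print(o["tool_pos"],o["tool_rot"],o["contact_force"])
c=cal("wrist");im,d=read_camera("wrist");np.savez("w3.npz",im=im,d=d,K=c[0],R=c[1],t=c[2])
print(proj(c,[.516,-.206,.155]),proj(c,[.516,-.206,.18]))
cv2.imwrite("pics/w3.png",im)
E
```

```text
[ 0.46444135 -0.05859997  0.2565954 ] [-3.14138841e+00  9.43830034e-04  4.17006159e-02] [-0.57387432 -0.08276959 -1.99936341]
[422.1407926  140.58451424] [438.82196493 144.75040433]
```

View pics/w3.png

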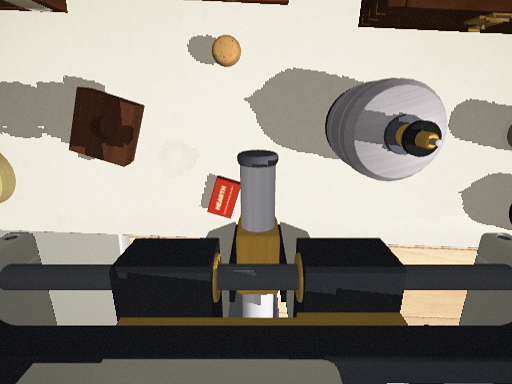

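The wrist view shows the valve near (425,138) with its pin tip at about (440,142), matching the predicted (422-439,141-145). The matchbox is at (222,196) and the empty well at about (112,122). I'll refine from a nearer view.

>>> send_rows --plan '[[[0, 0.9, 0], [0, 0, 0]], [[0, 0.9, 0], [0, 0, 0]], [[0, 0.9, 0], [0, 0, 0]], [[0, 0.5, 0], [0, 0, 0]], [[0, 0, 0], [0, 0, 0]], [[0, 0, 0], [0, 0, 0]], [[0, 0, 0], [0, 0, 0]], [[0, 0, 0], [0, 0, 0]], [[0, 0, 0], [0, 0, 0]], [[0, 0, 0], [0, 0, 0]]]'

```text
time: 9.0
tool_pos: [0.4685, -0.1376, 0.2567]
tool_rot: [3.142, -0.0, 0.044]
contact_force: [0.8, 0.2, -2.1]
opening: 0.0219
grip_force: 45.0
```

```bash
python3 - <<'E'
from h import *
o=robot.observe();print(o["tool_pos"],o["tool_rot"],o["contact_force"])
c=cal("wrist");im,d=read_camera("wrist");np.savez("w4.npz",im=im,d=d,K=c[0],R=c[1],t=c[2])
p=proj(c,[.516,-.206,.165]).astype(int);print(p)
x,y=p
cv2.imwrite("pics/w4.png",cv2.resize(im[y-40:y+40,x-50:x+50],None,fx=7,fy=7,interpolation=cv2.INTER_CUBIC))
for n in("w3","w4"):
    f=np.load(n+".npz");P=cloud((f["K"],f["R"],f["t"]),f["d"]).reshape(-1,3)
    P=P[np.hypot(P[:,0]-.516,P[:,1]+.206)<.03]
    h,e=np.histogram(P[:,2],np.arange(.14,.2,.002));print(n,[(round(b,3),k) for b,k in zip(e,h) if k])
    for lo,hi in((.15,.164),(.167,.19)):
        s=P[(P[:,2]>lo)&(P[:,2]<hi)]
        if len(s)>3:print(len(s),np.percentile(s,2,0).round(4),np.percentile(s,98,0).round(4))
E
```

```text
[ 0.46854407 -0.13756891  0.2567315 ] [ 3.14159109e+00 -6.34215709e-05  4.40729917e-02] [ 0.769085    0.15221991 -2.09144774]
[337 143]
w3 [(np.float64(0.14), np.int64(3)), (np.float64(0.142), np.int64(1)), (np.float64(0.146), np.int64(1)), (np.float64(0.15), np.int64(24)), (np.float64(0.152), np.int64(36)), (np.float64(0.154), np.int64(47)), (np.float64(0.156), np.int64(342)), (np.float64(0.158), np.int64(397)), (np.float64(0.16), np.int64(24)), (np.float64(0.162), np.int64(19)), (np.float64(0.164), np.int64(20)), (np.float64(0.166), np.int64(19)), (np.float64(0.168), np.int64(37)), (np.float64(0.17), np.int64(80)), (np.float64(0.172), np.int64(55)), (np.float64(0.174), np.int64(8)), (np.float64(0.176), np.int64(16)), (np.float64(0.178), np.int64(10)), (np.float64(0.18), np.int64(36)), (np.float64(0.182), np.int64(6))]
889 [ 0.5037 -0.2183  0.1518] [ 0.5334 -0.1885  0.1621]
259 [ 0.5124 -0.2076  0.1675] [ 0.5248 -0.1975  0.182 ]
w4 [(np.float64(0.144), np.int64(3)), (np.float64(0.15), np.int64(7)), (np.float64(0.152), np.int64(20)), (np.float64(0.154), np.int64(21)), (np.float64(0.156), np.int64(339)), (np.float64(0.158), np.int64(437)), (np.float64(0.16), np.int64(11)), (np.float64(0.162), np.int64(12)), (np.float64(0.164), np.int64(10)), (np.float64(0.166), np.int64(9)), (np.float64(0.168), np.int64(33)), (np.float64(0.17), np.int64(72)), (np.float64(0.172), np.int64(49)), (np.float64(0.174), np.int64(6)), (np.float64(0.176), np.int64(4)), (np.float64(0.178), np.int64(7)), (np.float64(0.18), np.int64(35)), (np.float64(0.182), np.int64(6))]
847 [ 0.5037 -0.219   0.153 ] [ 0.5336 -0.1887  0.1603]
217 [ 0.512  -0.2103  0.168 ] [ 0.5247 -0.1978  0.1821]
```

View pics/w4.png

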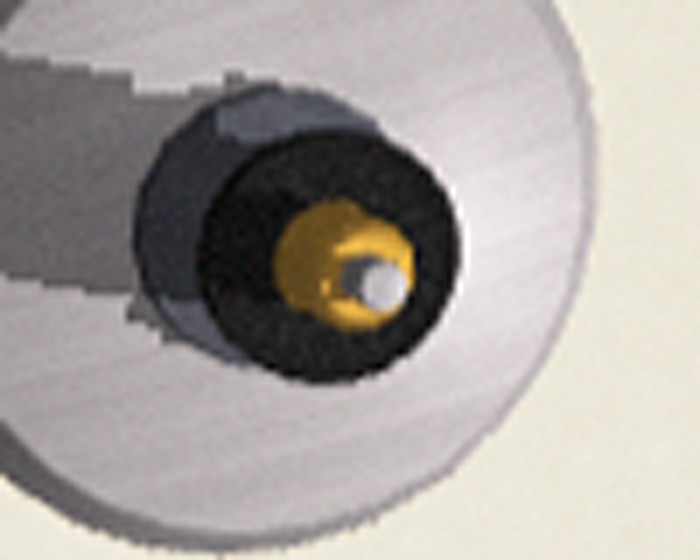

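>>> send_rows --plan '[[[0.465, 0.69, 0], [0, 0, 0]], [[0.465, 0.69, 0], [0, 0, 0]], [[0.465, 0.69, 0], [0, 0, 0]], [[0.465, 0.68, 0], [0, 0, 0]], [[0, 0, 0], [0, 0, 0]], [[0, 0, 0.3], [0, 0, 0]], [[0, 0, 0.3], [0, 0, 0]], [[0, 0, 0.2], [0, 0, 0]], [[0, 0, 0], [0, 0, 0]], [[0, 0, 0], [0, 0, 0]]]'

```text
time: 10.3
tool_pos: [0.5181, -0.2043, 0.237]
tool_rot: [3.141, -0.0, 0.044]
contact_force: [0.2, -0.6, -1.3]
opening: 0.0219
grip_force: 45.0
```

```bash
python3 - <<'E'
from h import *
o=robot.observe();print(o["tool_pos"],o["tool_rot"],o["contact_force"])
out=[]
for n in("scene","side"):
    c=cal(n);im,d=read_camera(n);x,y=proj(c,[.518,-.204,.18]).astype(int)
    out.append(cv2.resize(im[y-25:y+25,x-25:x+25],(400,400),interpolation=cv2.INTER_CUBIC))
cv2.imwrite("pics/v5.png",np.hstack(out))
E
```

```text
[ 0.51812527 -0.20426638  0.23699113] [ 3.14126710e+00 -4.77659791e-04  4.41017157e-02] [ 0.20224388 -0.5815387  -1.300793  ]
```

View pics/v5.png

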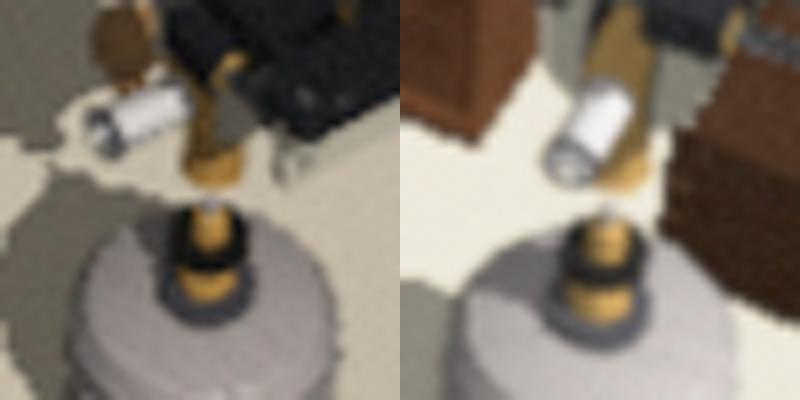

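The crops show the chuck mouth over the stem: mouth at (213,175), stem at (211,230), and in the side view mouth about 613, pin 608. Alignment is good, so I'll descend.

>>> send_rows --plan '[[[0, 0, 0.2], [0, 0, 0]], [[0, 0, 0.2], [0, 0, 0]], [[0, 0, 0.2], [0, 0, 0]], [[0, 0, 0.2], [0, 0, 0]], [[0, 0, 0.2], [0, 0, 0]], [[0, 0, 0.1], [0, 0, 0]], [[0, 0, 0.1], [0, 0, 0]], [[0, 0, 0], [0, 0, 0]], [[0, 0, 0], [0, 0, 0]], [[0, 0, 0], [0, 0, 0]]]'

```text
time: 11.65
tool_pos: [0.5181, -0.2043, 0.2069]
tool_rot: [3.141, -0.0, 0.044]
contact_force: [0.2, -0.1, -1.5]
opening: 0.0215
grip_force: 45.0
```

>>> send_rows --plan '[[[0, 0, 0.06], [0, 0, 0]], [[0, 0, 0.06], [0, 0, 0]], [[0, 0, 0.06], [0, 0, 0]], [[0, 0, 0.06], [0, 0, 0]], [[0, 0, 0], [0, 0, 0]], [[0, 0, 0], [0, 0, 0]], [[0, 0, 0], [0, 0, 0]], [[0, 0, 0], [0, 0, 0]], [[0, 0, 0], [0, 0, 0]], [[0, 0, 0], [0, 0, 0]]]'

```text
time: 12.9
tool_pos: [0.518, -0.2043, 0.2008]
tool_rot: [3.142, -0.0, 0.044]
contact_force: [0.2, -0.2, -2.2]
opening: 0.0217
grip_force: 45.0
```

>>> send_rows --plan '[[[0, 0, 0.04], [0, 0, 0]], [[0, 0, 0.04], [0, 0, 0]], [[0, 0, 0.04], [0, 0, 0]], [[0, 0, 0], [0, 0, 0]], [[0, 0, 0], [0, 0, 0]], [[0, 0, 0], [0, 0, 0]], [[0, 0, 0], [0, 0, 0]], [[0, 0, 0], [0, 0, 0]], [[0, 0, 0], [0, 0, 0]], [[0, 0, 0], [0, 0, 0]]]'

```text
time: 14.15
tool_pos: [0.5181, -0.2043, 0.1978]
tool_rot: [3.141, -0.0, 0.044]
contact_force: [-0.6, -0.4, 3.8]
opening: 0.0216
grip_force: 45.0
```

>>> send_rows --plan '[[[0, 0, 0.04], [0, 0, 0]], [[0, 0, 0.04], [0, 0, 0]], [[0, 0, 0.04], [0, 0, 0]], [[0, 0, 0], [0, 0, 0]], [[0, 0, 0], [0, 0, 0]], [[0, 0, 0], [0, 0, 0]], [[0, 0, 0], [0, 0, 0]], [[0, 0, 0], [0, 0, 0]], [[0, 0, 0], [0, 0, 0]], [[0, 0, 0], [0, 0, 0]]]'

```text
time: 15.4
tool_pos: [0.5181, -0.2043, 0.1947]
tool_rot: [3.141, -0.0, 0.044]
contact_force: [0.1, -0.5, 4.8]
opening: 0.0221
grip_force: 45.0
```

>>> send_rows --plan '[[[0, 0, 0.03], [0, 0, 0]], [[0, 0, 0.03], [0, 0, 0]], [[0, 0, 0.02], [0, 0, 0]], [[0, 0, 0], [0, 0, 0]], [[0, 0, 0], [0, 0, 0]], [[0, 0, 0], [0, 0, 0]], [[0, 0, 0], [0, 0, 0]], [[0, 0, 0], [0, 0, 0]], [[0, 0, 0], [0, 0, 0]], [[0, 0, 0], [0, 0, 0]]]'

```text
time: 16.65
tool_pos: [0.5181, -0.2043, 0.1931]
tool_rot: [3.141, -0.0, 0.044]
contact_force: [0.1, 0.6, 6.4]
opening: 0.0217
grip_force: 45.0
```

>>> send_rows --plan '[[[0, 0, 0.03], [0, 0, 0]], [[0, 0, 0.03], [0, 0, 0]], [[0, 0, 0.02], [0, 0, 0]], [[0, 0, 0], [0, 0, 0]], [[0, 0, 0], [0, 0, 0]], [[0, 0, 0], [0, 0, 0]], [[0, 0, 0], [0, 0, 0]], [[0, 0, 0], [0, 0, 0]], [[0, 0, 0], [0, 0, 0]], [[0, 0, 0], [0, 0, 0]]]'

```text
time: 17.9
tool_pos: [0.5181, -0.2043, 0.1916]
tool_rot: [3.141, -0.001, 0.044]
contact_force: [-1.0, 0.9, 10.2]
opening: 0.0217
grip_force: 45.0
```

>>> send_rows --plan '[[[0, 0, 0.03], [0, 0, 0]], [[0, 0, 0], [0, 0, 0]], [[0, 0, 0], [0, 0, 0]], [[0, 0, 0], [0, 0, 0]], [[0, 0, 0], [0, 0, 0]], [[0, 0, 0], [0, 0, 0]], [[0, 0, 0], [0, 0, 0]], [[0, 0, 0], [0, 0, 0]], [[0, 0, 0], [0, 0, 0]], [[0, 0, 0], [0, 0, 0]]]'

```text
time: 19.15
tool_pos: [0.5182, -0.2043, 0.191]
tool_rot: [3.141, -0.001, 0.044]
contact_force: [-1.7, 2.1, 10.8]
opening: 0.022
grip_force: 45.0
```

```bash
python3 - <<'E'
from h import *
o=robot.observe();print(o["tool_pos"],o["contact_force"])
c=cal("wrist");im,d=read_camera("wrist");out=[im[100:300,150:360]]
c=cal("side");im,d=read_camera("side");x,y=proj(c,[.518,-.204,.17]).astype(int);a=cv2.resize(im[y-25:y+25,x-25:x+25],(400,400),interpolation=cv2.INTER_CUBIC)
cv2.imwrite("pics/v6.png",np.hstack([cv2.resize(out[0],(400,400)),a]))
E
```

```text
[ 0.51816136 -0.2043173   0.19100271] [-1.65006526  2.07421131 10.82741748]
```

View pics/v6.png

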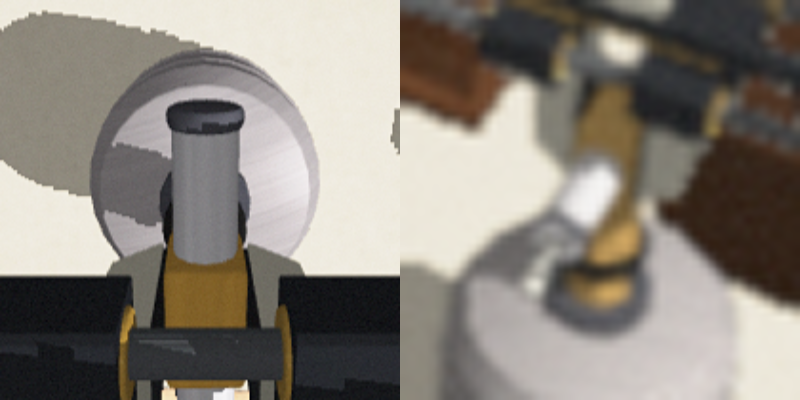

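The side view shows the rod emerging at the robot-side end (545,260), with the mouth down on the ring. The hold lasted over 1.2 s, so I'll lift off.

>>> send_rows --plan '[[[0, 0, -0.1], [0, 0, 0]], [[0, 0, -0.1], [0, 0, 0]], [[0, 0, -0.2], [0, 0, 0]], [[0, 0, -0.3], [0, 0, 0]], [[0, 0, -0.4], [0, 0, 0]], [[0, 0, -0.4], [0, 0, 0]], [[0, 0, -0.4], [0, 0, 0]], [[0, 0, -0.4], [0, 0, 0]], [[0, 0, -0.3], [0, 0, 0]], [[0, 0, 0], [0, 0, 0]]]'

```text
time: 20.5
tool_pos: [0.5183, -0.2044, 0.2557]
tool_rot: [3.141, -0.001, 0.044]
contact_force: [-0.4, -0.6, -1.8]
opening: 0.0216
grip_force: 45.0
```

>>> send_rows --plan '[[[0, -0.9, 0], [0, 0, 0]], [[0, -0.9, 0], [0, 0, 0]], [[0, -0.9, 0], [0, 0, 0]], [[0, -0.9, 0], [0, 0, 0]], [[0, -0.9, 0], [0, 0, 0]], [[0, -0.9, 0], [0, 0, 0]], [[0, -0.9, 0], [0, 0, 0]], [[0, -0.9, 0], [0, 0, 0]], [[0, -0.9, 0], [0, 0, 0]], [[0, -0.9, 0], [0, 0, 0]]]'

```text
time: 21.75
tool_pos: [0.5073, 0.0228, 0.2549]
tool_rot: [-3.141, 0.0, 0.045]
contact_force: [0.2, 0.1, -2.7]
opening: 0.0218
grip_force: 45.0
```

>>> send_rows --plan '[[[0, -0.82, 0], [0, 0, 0]], [[0, -0.82, 0], [0, 0, 0]], [[0, -0.82, 0], [0, 0, 0]], [[0, -0.82, 0], [0, 0, 0]], [[0, -0.82, 0], [0, 0, 0]], [[-0.04, -0.82, 0], [0, 0, 0]], [[0, 0, 0], [0, 0, 0]], [[0, 0, 0], [0, 0, 0]], [[0, 0, 0], [0, 0, 0]], [[0, 0, 0], [0, 0, 0]]]'

```text
time: 23.0
tool_pos: [0.5018, 0.1429, 0.255]
tool_rot: [3.142, -0.0, 0.043]
contact_force: [0.2, 0.7, -2.9]
opening: 0.0219
grip_force: 45.0
```

```bash
python3 - <<'E'
from h import *
o=robot.observe();print(o["tool_pos"],o["tool_rot"],o["contact_force"])
E
```

```text
[0.50177386 0.14288987 0.25500385] [ 3.14152203e+00 -1.09888943e-04  4.31974472e-02] [ 0.2132326   0.71526461 -2.91304024]
```

>>> send_rows --plan '[[[-0.02, -0.15, 0], [0, 0, 0]], [[0, 0, 0.8], [0, 0, 0]], [[0, 0, 0.9], [0, 0, 0]], [[0, 0, 0.9], [0, 0, 0]], [[0, 0, 0.9], [0, 0, 0]], [[0, 0, 0.9], [0, 0, 0]], [[0, 0, 0.9], [0, 0, 0]], [[0, 0, 0.9], [0, 0, 0]], [[0, 0, 0.5], [0, 0, 0]], [[0, 0, 0], [0, 0, 0]]]'

```text
time: 24.25
tool_pos: [0.5007, 0.147, 0.0869]
tool_rot: [3.141, 0.001, 0.044]
contact_force: [0.2, -0.1, -1.9]
opening: 0.0217
grip_force: 45.0
```

>>> send_rows --plan '[[[0, 0, 0], [0, 0, 0]], [[0, 0, 0], [0, 0, 0]], [[0, 0, 0], [0, 0, 0]], [[0, 0, 0], [0, 0, 0]], [[0, 0, 0], [0, 0, 0]], [[0, 0, 0], [0, 0, 0]], [[0, 0, 0], [0, 0, 0]], [[0, 0, 0], [0, 0, 0]], [[0, 0, 0], [0, 0, 0]], [[0, 0, 0], [0, 0, 0]]]'

```text
time: 25.5
tool_pos: [0.5011, 0.1471, 0.0875]
tool_rot: [3.142, -0.0, 0.044]
contact_force: [-0.1, 1.0, -2.0]
opening: 0.0216
grip_force: 45.0
```

>>> send_rows --plan '[[[0, 0.02, 0.15], [0, 0, 0]], [[0, 0, 0.15], [0, 0, 0]], [[0, 0, 0.15], [0, 0, 0]], [[0, 0, 0.15], [0, 0, 0]], [[0, 0, 0.1], [0, 0, 0]], [[0, 0, 0.1], [0, 0, 0]], [[0, 0, 0.1], [0, 0, 0]], [[0, 0, 0], [0, 0, 0]], [[0, 0, 0], [0, 0, 0]], [[0, 0, 0], [0, 0, 0]]]'

```text
time: 26.75
tool_pos: [0.5012, 0.1466, 0.0651]
tool_rot: [-3.142, -0.0, 0.044]
contact_force: [-0.2, -0.0, -2.5]
opening: 0.0219
grip_force: 45.0
```

Inside the well with no contact force. I'll continue to near the floor.

>>> send_rows --plan '[[[0, 0, 0.1], [0, 0, 0]], [[0, 0, 0.1], [0, 0, 0]], [[0, 0, 0.1], [0, 0, 0]], [[0, 0, 0.1], [0, 0, 0]], [[0, 0, 0.1], [0, 0, 0]], [[0, 0, 0.1], [0, 0, 0]], [[0, 0, 0.05], [0, 0, 0]], [[0, 0, 0.03], [0, 0, 0]], [[0, 0, 0], [0, 0, 0]], [[0, 0, 0], [0, 0, 0]]]'

```text
time: 28.0
tool_pos: [0.5012, 0.1466, 0.0481]
tool_rot: [3.142, -0.0, 0.044]
contact_force: [0.3, -0.0, -1.9]
opening: 0.0219
grip_force: 45.0
```

>>> send_rows --plan '[[[0, 0, 0.03], [0, 0, 0]], [[0, 0, 0.02], [0, 0, 0]], [[0, 0, 0], [0, 0, 0]], [[0, 0, 0], [0, 0, 0]], [[0, 0, 0], [0, 0, 0]], [[0, 0, 0], [0, 0, 0]], [[0, 0, 0], [0, 0, 0]], [[0, 0, 0], [0, 0, 0]], [[0, 0, 0], [0, 0, 0]], [[0, 0, 0], [0, 0, 0]]]'

```text
time: 29.25
tool_pos: [0.5012, 0.1466, 0.047]
tool_rot: [-3.142, -0.0, 0.044]
contact_force: [-1.6, -0.4, 5.8]
opening: 0.0215
grip_force: 45.0
```

The gauge is seated, so I'll release it and then retreat straight up.

>>> send_rows --plan '[[[0, 0, 0], [0, 0, 0]], [[0, 0, 0], [0, 0, 0]], [[0, 0, 0], [0, 0, 0]], [[0, 0, 0], [0, 0, 0]], [[0, 0, 0], [0, 0, 0]], [[0, 0, 0], [0, 0, 0]], [[0, 0, 0], [0, 0, 0]], [[0, 0, 0], [0, 0, 0]], [[0, 0, 0], [0, 0, 0]], [[0, 0, 0], [0, 0, 0]]]' --gripper 0.2

```text
time: 30.5
tool_pos: [0.5011, 0.1466, 0.0468]
tool_rot: [3.142, -0.0, 0.044]
contact_force: [-0.4, 0.3, -0.8]
opening: 0.0553
grip_force: 0.0
```

>>> send_rows --plan '[[[0, 0, -0.2], [0, 0, 0]], [[0, 0, -0.4], [0, 0, 0]], [[0, 0, -0.6], [0, 0, 0]], [[0, 0, -0.8], [0, 0, 0]], [[0, 0, -0.9], [0, 0, 0]], [[0, 0, -0.9], [0, 0, 0]], [[0, 0, -0.9], [0, 0, 0]], [[0, 0, -0.9], [0, 0, 0]], [[0, 0, -0.9], [0, 0, 0]], [[0, 0, 0], [0, 0, 0]]]'

```text
time: 31.75
tool_pos: [0.5021, 0.1467, 0.2117]
tool_rot: [-3.141, -0.005, 0.044]
contact_force: [0.1, 0.1, -0.6]
opening: 0.0552
grip_force: 0.0
```

```bash
python3 - <<'E'
from h import *
o=robot.observe();print(o["tool_pos"],o["contact_force"],o["opening"])
c=cal("wrist");im,d=read_camera("wrist");P=cloud(c,d)
x,y=proj(c,[.5,.146,.078]).astype(int)
q=P.reshape(-1,3);s=q[(np.hypot(q[:,0]-.5,q[:,1]-.146)<.1)&(q[:,2]>.06)&(q[:,2]<.09)];print(len(s),s.min(0),s.max(0),P[y,x])
cv2.imwrite("pics/w7.png",im[y-110:y+120,x-110:x+110])
E
```

```text
[0.50209594 0.14674493 0.21170497] [ 0.11692949  0.13621173 -0.64738227] 0.05523681136390985
1898 [0.42349133 0.13440186 0.06110379] [0.55790695 0.15875331 0.08167908] [0.50104613 0.14690782 0.08128406]
```

View pics/w7.png

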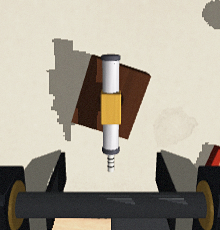

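The gauge stands upright in its stand, with the ringed rod out about 20 mm or more at (110,162). Handing in.

```bash
python3 -c "
from cell import robot
print(robot.hand_in())"
```

```text
the job is handed in; nothing more can be done
None
```

The gauge was pressed on the larger keg's valve at about 12–13 N for over a second, then set back upright in its stand with the rod out roughly 20 mm. I handed the job in at about 32 s; no verdict came back.

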